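# Level the finish-line camera, load its battery packs and switch it on

## Task

Get the finish-line camera on its levelling stage ready for the race: first turn the stage's two foot-screw knobs until the bubbles of both tube vials lie wholly between their two lines, then slide every battery pack lying on the table fully home into the bays under the camera, one pack to a bay (any bay), fin outward, and only then press the power button right down and let it go. At the end both bubbles must still be between their lines and all packs still home. Leave the bottle, cup, tape and stopwatch where they are.

Things in the scene. Friction and masses are not known exactly. Their poses are not given: they have to be found in the camera images.
- stand: three foot pads under a two-part levelling stage; origin on the table below its centre; x = the way packs are pushed into the bays (away from the robot), y = left, z up. Bright aluminium, 210 x 360 mm (x, y), top 50 mm above the table when level: main plate y -186 to +122 mm, left wing beyond. It tilts up to 1 degree each way about a fixed foot at the near right corner (-80, -155 mm)
- camera_head (a point): top centre of the black camera head: 55 x 70 mm (x, y), its top 106 mm above the plate, at x +47 mm, y 0 of the stand; lens barrel 48 mm thick reaches from it 71 mm to +x. It stands on the grey bay housing, which spans x +5 to +72, y -101 to +101 mm of the stand and is 46 mm high above the plate. Both fixed to the plate
- knob_rear (a point): centre of the steel knurled round knob of the far right foot screw (at +80, -155 mm on the plate): 32 mm in diameter, upright axis, its body 8 to 38 mm above the plate's top, this point 23 mm above it; x axis turns with the knob
- knob_left (a point): centre of the equal knob of the near left foot screw (at -80, +155 mm of the stand, on the left wing); same sizes
- screw_rear (a joint): angle of the far right knob, rad, positive clockwise seen from above, stops at +-3.9, stays where left (about 0.06 N m friction). Turning it clockwise raises its corner by 0.8 mm per rad and moves the right vial's bubble towards the stand's +x (away from the robot) by 4 mm per rad; anticlockwise the reverse
- screw_left (a joint): angle of the near left knob, same sense, stops and friction. Clockwise raises its corner by 1.6 mm per rad and moves the left vial's bubble towards the stand's +y (left) by 4 mm per rad
- bubble_right (a point): centre of the white bubble, 14 mm long (along x) and 10 mm wide, in the right tube vial. It moves only along the vial and shows the fore-and-aft tilt, which only the far right knob changes
- bubble_left (a point): centre of the white bubble, 14 mm long (along y) and 10 mm wide, in the left tube vial. It moves only along the vial and shows the left-to-right tilt, which only the near left knob changes
- vial_right (a point): centre of the face of the right tube vial, on the plate's right side at (-45, -155) mm of the stand: a dark bar 66 x 22 mm, 14 mm high above the plate, lying along the stand's x, with a yellow-green window crossed by two black lines 12 mm either side of this point. The bubble is wholly between the lines when its centre is less than 4.5 mm from this point
- vial_left (a point): centre of the face of the left tube vial, on the left wing at (+45, +155) mm of the stand: a dark bar 66 x 22 mm, 14 mm high above the plate, lying along the stand's y, with a yellow-green window crossed by two black lines 12 mm either side of this point. The bubble is wholly between the lines when its centre is less than 4.5 mm from this point
- bay1_mouth (a point): middle of the floor edge of the left bay's mouth; x points into the bay, y left, z up. Each bay is 53.5 mm wide, 16 mm high and 55 mm deep to its stop; its floor is the plate's top, which reaches 110 mm out in front of the mouth (-x), so a pack can be laid there and pushed in. Bays are 64 mm apart; divider noses are rounded
- bay2_mouth (a point): middle of the floor edge of the middle bay's mouth; x points into the bay, y left, z up. Each bay is 53.5 mm wide, 16 mm high and 55 mm deep to its stop; its floor is the plate's top, which reaches 110 mm out in front of the mouth (-x), so a pack can be laid there and pushed in. Bays are 64 mm apart; divider noses are rounded
- bay3_mouth (a point): middle of the floor edge of the right bay's mouth; x points into the bay, y left, z up. Each bay is 53.5 mm wide, 16 mm high and 55 mm deep to its stop; its floor is the plate's top, which reaches 110 mm out in front of the mouth (-x), so a pack can be laid there and pushed in. Bays are 64 mm apart; divider noses are rounded
- pack1: black flat battery pack, 100 x 50 x 12 mm (x, y, z), 0.1 to 0.17 kg, with an upright grip fin on top, 30 (x) x 10 (y) mm, 12 to 48 mm above the underside, centred at -30 mm on x; the brass end (+x) goes in first. Origin: centre of the underside. Home: origin 5 mm past the bay mouth, fin centre 25 mm in front of it. Starts flat on the table; 2 or 3 packs are present, the rest absent
- pack2: black flat battery pack, 100 x 50 x 12 mm (x, y, z), 0.1 to 0.17 kg, with an upright grip fin on top, 30 (x) x 10 (y) mm, 12 to 48 mm above the underside, centred at -30 mm on x; the brass end (+x) goes in first. Origin: centre of the underside. Home: origin 5 mm past the bay mouth, fin centre 25 mm in front of it. Starts flat on the table; 2 or 3 packs are present, the rest absent
- pack3: black flat battery pack, 100 x 50 x 12 mm (x, y, z), 0.1 to 0.17 kg, with an upright grip fin on top, 30 (x) x 10 (y) mm, 12 to 48 mm above the underside, centred at -30 mm on x; the brass end (+x) goes in first. Origin: centre of the underside. Home: origin 5 mm past the bay mouth, fin centre 25 mm in front of it. Starts flat on the table; 2 or 3 packs are present, the rest absent
- power_top (a point): top centre of the round grey power button, 24 mm across, on top of the bay housing to the left of the camera head; pressed downward
- power (a joint): travel of the power button, m: 0 out, 0.006 fully down; springs back, about 5 N to press fully
- bottle: clear water bottle with blue cap, 64 mm across, 210 mm tall, standing; origin under its centre (bystander)
- cup: white paper cup, 76 mm across, 95 mm tall, standing; origin under its centre (bystander)
- tape: orange roll of tape lying flat, 90 mm across, 22 mm high (bystander)
- stopwatch: black round stopwatch lying flat, 56 mm across, 15 mm high (bystander)
Not all that is in view belongs to the job. What is shaped like the pack3 but green or white is not meant.

How it is judged:
By the outcome, as a careful person would: the job done as asked, in the order asked, and still so for the second after the job is handed in, with the robot touching nothing.
Of pack1, pack2, pack3 only 2 to 3 are there at a start; the rules pass over those that are not, and their reading is None.
At some moment in a run one of pack1, pack2, pack3 may be knocked a few centimetres aside while the robot is not near it.
Once in a run the grip may slacken for a moment while it holds something.
It also fails if it takes over 208 s, if anything falls off the work surface, if the arm or the gripper's body presses on something with over 40 N, if the wrist force passes 120 N, or if a joint passes its speed limit or range.

## Robot

A 6-joint arm with a two-finger parallel gripper is mounted at the origin on the work surface. World frame = base frame: x ahead of the robot, y to its left, z up, the work surface at z = 0. Lengths are in m, angles in rad, forces in N, time in s.
With the tool pointing down it reaches from about 0.325 to 1 m from the base axis. Payload 5.1 kg.
Tool frame: the origin (TCP) lies midway between the tips of the shut fingers; the grasp point (between the pads) lies 19 mm behind it; z points along the fingers, y is the line along which they close (so a half turn about z gives the same grasp; the last joint's range is limited). The gripper opens to 85 mm and grips with 20 to 120 N. Pads are 22 mm wide; open, the fingers measure 114 mm over their backs; the gripper's body (76 mm by 85 mm) begins 54 mm behind the grasp point. The pads swing forward as they close: fully open they stand 13 mm farther back than shut.
Start: joints at [-1.223, 0.124, 1.65, -0, 1.367, -0.083], TCP at [0.271, -0.591, 0.231] pointing down, gripper open.
Joint ranges: [-2.61, 2.61], [-1.02, 2.33], [0.03, 2.71], [-1.35, 4.49], [0.32, 2.68], [-2.91, 2.91]. Speed limits (rad/s): [2.57, 2.57, 3.14, 3.14, 3.14, 3.14].

## Interface

Orientations are given as a rotation vector (axis times angle).
In Python, from bench import observe, snapshot, camera_model, hand_in, recognise, tip_of gives the robot as it stands.
- The arm moves only by the tool jog_arm, never from a script. Its argument "steps" is a list of rows, each a list of 7 numbers: the shift along the tool's x, y, z in cm, then the turn, a rotation vector about the tool's x, y, z in degrees, then the gripper's target within -1 to 1 (fully open at 1, half-way at 0, shut at -1). In form: [[x, y, z, ax, ay, az, grip], ...]. A call has 1 to 8 rows; each row is the pose to reach, as a shift and turn from the pose commanded when the call began, along the tool's axes at that moment; what a row does not reach only later rows make up. A row lasts 1/8 s, in which the tool goes at most 62.5 mm and 10.7 degrees, less where a joint would pass 70% of its speed; a pose out of reach is approached as far as the arm can. A call with a gripper value outside its range is refused whole. The fingers move at their own pace and stop on an object; the grip force is fixed at half the most. Time passes only in rows, so rows that repeat a pose let the fingers close. It gives the time, the measured TCP pose, the force, the opening and the grip force at its end, in the units of the state.
- observe(): the state, without advancing time (a new reading comes with each control period).
- snapshot(name): name is "scene" or "top" or "wrist"; returns (picture, depth): 480x640x3 uint8, red, green, blue; 480x640 float32, m along the optical axis (not along the pixel's ray), 0 where there is no reading.
- camera_model(name): a dict with "fov_y" (degrees; the focal length in pixels is half the picture's height over the tangent of half this angle, whatever the lens; pixels are square), "cx", "cy" (the principal point, pixels), "eye" and "attitude" of the camera in the world; the wrist camera has in their place "mount" (4x4, takes a point from camera to tool coordinates, whose origin is the TCP and whose axes are the flange's). Camera axes: x right, y up, looking along -z (the intrinsics and any distortion apply to the point x, -y, -z); pixel columns grow to the right and rows downward; lengths in m; the calibration is good to about 2 mm. The wrist camera is an equidistant fisheye: a pixel r from the principal point sees the ray r / f radians off the axis. A picture is of the moment at which its call begins: read the wrist's pose just before it. camera_model takes no time and is no camera call.
- hand_in(): hands the job in; it is judged then, once.
Trained networks look in the newest picture that a camera, given by its name, has taken for a name from the list of things; names that differ only in an ending like _2 or _b are one class to them, and where a whole thing is asked for, a point or a joint stands for the part that bears it (a point fixed in the world has none). Each returns a list of dicts, best first, with "score" (0 to 1); they miss things now and then, are a little off and sometimes report something else, mostly with a low value. They report only what shows in the picture. A call takes as long as a camera call. They do not tell look-alikes from the thing itself.
- recognise(camera, target): "rect" ([left, top, right, bottom] in pixels, round what is visible of it).
- tip_of(camera, target): "location" ([column, row] in pixels: a listed point, or the origin of a listed thing).
The state is a dict: "time_s": time; "joint_pos": joint angles; "qd": joint speeds; "joint_torque": joint torques, N m; "ee_pos": TCP position; "tool_rot": TCP orientation; "force": force on the tool from outside, world axes, zero at the start; "moment": the same for the moment, N m; "width": opening from 0.0 (shut) to 1.0 (fully open); "grasp_force": force on a finger pad.
Only numpy, scipy, OpenCV 4.12 (cv2) and the standard library are available. Lean on these libraries where they do the work, as an engineer would, in place of code of your own. Each camera call takes 0.05 s, during which the arm holds its last target. There are 200 camera calls.

## Working session

There is one attempt and no reset: what is moved stays moved. The work goes in short steps, Python scripts to look and compute and a tool call to move; the robot and the scene stay as the last step left them, time stands still between calls to the robot, and variables do not carry over. Pictures are saved under pics/ and viewed, at most 14 in all, crops included, and the job is handed in when it is done.

Besides the shell and the picture viewer there is one more tool, called after "Request:" by a JSON object that holds its "fn" and its "kwargs". jog_arm: Moves the arm, as the interface text tells. Its arguments: {"type":"object","properties":{"steps":{"type":"array"}},"required":["steps"]}

```bash
ls; mkdir -p pics; cat > h.py <<'E'
import numpy as np, cv2
from bench import *
from scipy.spatial.transform import Rotation as R
def shot(name,fn=None):
    s=observe(); p,d=snapshot(name)
    if fn: cv2.imwrite('pics/'+fn,p[:,:,::-1])
    return s,p,d
def att(m):
    a=np.array(m['attitude'],float)
    return a if a.shape==(3,3) else R.from_rotvec(a).as_matrix()
def ray(m,uv):
    f=240/np.tan(np.radians(m['fov_y'])/2)
    return np.array([(uv[0]-m['cx'])/f,-(uv[1]-m['cy'])/f,-1.])
def pose(name,s):
    m=camera_model(name)
    if name=='wrist':
        M=np.array(m['mount']); T=np.eye(4);T[:3,:3]=R.from_rotvec(s['tool_rot']).as_matrix();T[:3,3]=s['ee_pos']
        T=T@M; return m,T[:3,:3],T[:3,3]
    return m,att(m),np.array(m['eye'])
def dirn(name,s,uv):
    m,A,e=pose(name,s)
    if name=='wrist':
        f=240/np.tan(np.radians(m['fov_y'])/2)
        x=uv[0]-m['cx'];y=uv[1]-m['cy'];r=np.hypot(x,y)+1e-9;t=r/f
        v=np.array([x/r*np.sin(t),-y/r*np.sin(t),-np.cos(t)])
    else: v=ray(m,uv)
    return A@v,e
def at_z(name,s,uv,z):
    v,e=dirn(name,s,uv); return e+v*(z-e[2])/v[2]
def at_d(name,s,uv,d):
    m,A,e=pose(name,s); v,e=dirn(name,s,uv); c=-(A.T@v)[2]
    return e+v*d/c
def proj(name,s,P):
    m,A,e=pose(name,s); q=A.T@(np.array(P)-e)
    f=240/np.tan(np.radians(m['fov_y'])/2)
    if name=='wrist':
        t=np.arctan2(np.hypot(q[0],q[1]),-q[2]);h=np.hypot(q[0],q[1])+1e-12
        return np.array([m['cx']+f*t*q[0]/h,m['cy']-f*t*q[1]/h])
    return np.array([m['cx']+f*q[0]/-q[2],m['cy']-f*q[1]/-q[2]])
E
cat > a.py <<'E'
from h import *
np.set_printoptions(precision=3,suppress=True)
print(observe())
for n in ['top','scene']:
    print(n,camera_model(n)); s,p,d=shot(n,n+'0.png')
    if n=='top':
        for t in ['knob_rear','knob_left','vial_right','vial_left','bubble_right','bubble_left','camera_head','power_top','bay1_mouth','bay2_mouth','bay3_mouth','pack1','pack2','pack3','bottle','cup','tape','stopwatch']:
            for q in tip_of(n,t)[:4]:
                u=q['location']; dd=d[int(u[1]),int(u[0])]
                print(t,round(q['score'],2),np.round(u,1),at_d(n,s,u,dd) if dd>0 else None)
print(camera_model('wrist'))
E
python3 a.py
```

```text
pics
{'time_s': 0.0, 'joint_pos': array([-1.223,  0.124,  1.652,  0.   ,  1.368, -0.083]), 'qd': array([ 0.   , -0.001,  0.002,  0.   , -0.   , -0.   ]), 'joint_torque': array([  0.001, -42.361, -36.546,   0.   ,   0.007,   0.   ]), 'ee_pos': array([ 0.271, -0.59 ,  0.23 ]), 'tool_rot': array([-3.067, -0.671,  0.   ]), 'force': array([ 0.103, -0.265,  0.218]), 'moment': array([ 0.039,  0.008, -0.026]), 'grasp_force': 0.0, 'width': 1.0006058604859878}
top {'fov_y': 54.850844511101805, 'cx': 319.34794265419555, 'cy': 242.05935520670184, 'eye': array([0.477, 0.119, 1.325]), 'attitude': array([ 0.054, -0.051, -1.547])}
knob_rear 0.57 [407.  210.6] [ 0.651 -0.112  0.088]
knob_left 0.48 [299.6 280.1] [0.457 0.172 0.08 ]
vial_right 0.74 [411.8 254.7] [ 0.533 -0.132  0.058]
vial_right 0.47 [292.4 234.6] [0.581 0.196 0.059]
vial_left 0.8 [293.6 232.3] [0.587 0.193 0.059]
camera_head 0.65 [351.8 229.5] [0.59  0.04  0.155]
power_top 0.62 [327.3 229.2] [0.593 0.102 0.116]
bay1_mouth 0.85 [330.4 243.5] [0.557 0.092 0.094]
bay1_mouth 0.74 [240. 236.] [0.578 0.349 0.007]
bay2_mouth 0.72 [352.1 244.
[... 525 characters left out ...]
1 ]
pack3 0.64 [233.2 288.9] [0.427 0.362 0.013]
pack3 0.64 [241.  237.9] [0.572 0.345 0.013]
bottle 0.61 [205.2 215.8] [0.621 0.426 0.109]
bottle 0.35 [231.5 288.1] [0.429 0.367 0.013]
cup 0.58 [503.1 202.6] [ 0.681 -0.377  0.072]
tape 0.64 [186.2 249.6] [ 0.535  0.504 -0.   ]
scene {'fov_y': 45.091442271995255, 'cx': 311.5518140074018, 'cy': 242.55477593139605, 'eye': array([1.172, 1.116, 0.925]), 'attitude': array([0.336, 1.215, 2.31 ])}
{'fov_y': 65.70646984690485, 'cx': 321.60107314567006, 'cy': 238.22048119661048, 'mount': array([[-0.   ,  0.965,  0.261,  0.066],
       [ 1.   ,  0.   ,  0.   , -0.001],
       [ 0.   ,  0.261, -0.965, -0.143],
       [ 0.   ,  0.   ,  0.   ,  1.   ]])}
```

View top.

```bash
python3 -c "
import cv2
p=cv2.imread('pics/top0.png');cv2.imwrite('pics/top0c.png',cv2.resize(p[140:340,150:550],(800,400),interpolation=cv2.INTER_CUBIC))"
```

```text
(no output)
```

View pics/top0c.png

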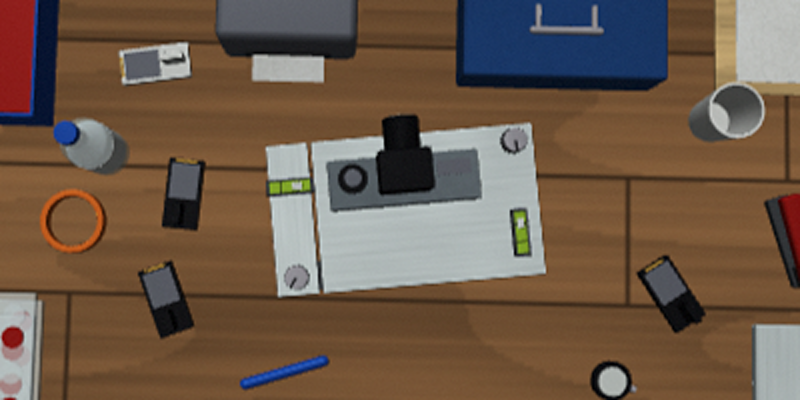

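View pics/scene0.png

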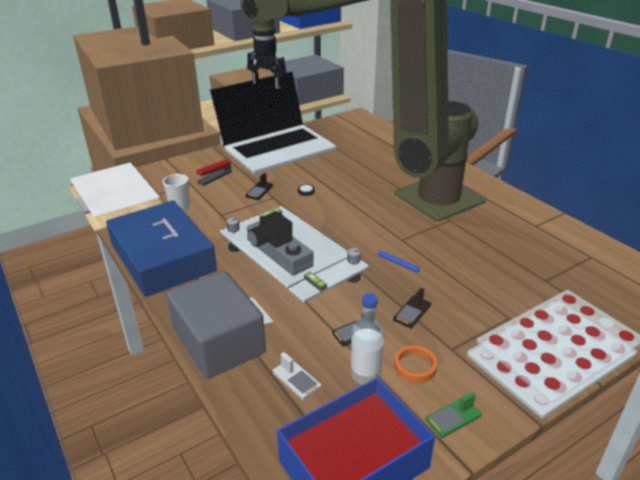

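The black packs in the top view are A at (242,237), B at (233,289) and C at (485,287). The white look-alike is at (228,171), and the green one shows at (453,415) in the scene view. The right bubble looks too far to +x and the left one too far to -y. I'll move the wrist camera over the stand.

Request:
{"fn": "jog_arm", "kwargs": {"steps": [[50.4,-45.1,-5,0,0,24.7,1],[50.4,-45.1,-5,0,0,24.7,1],[50.4,-45.1,-5,0,0,24.7,1],[50.4,-45.1,-5,0,0,24.7,1],[50.4,-45.1,-5,0,0,24.7,1],[50.4,-45.1,-5,0,0,24.7,1],[50.4,-45.1,-5,0,0,24.7,1],[50.4,-45.1,-5,0,0,24.7,1]]}}

```text
time_s: 2.0
ee_pos: [0.4707, -0.1314, 0.2688]
tool_rot: [3.141, -0.001, 0.002]
force: [0.7, -0.8, 0.7]
width: 1.003
grasp_force: 0.0
```

Request:
{"fn": "jog_arm", "kwargs": {"steps": [[6,-15,0,0,0,0,1],[6,-15,0,0,0,0,1],[6,-15,0,0,0,0,1],[6,-15,0,0,0,0,1]]}}

```text
time_s: 2.5
ee_pos: [0.5306, 0.0187, 0.2682]
tool_rot: [-3.141, -0.006, 0.0]
force: [0.0, -0.2, 0.3]
width: 1.001
grasp_force: 0.0
```

```bash
cat > b.py <<'E'
from h import *
from scipy.optimize import least_squares
import sys
np.set_printoptions(precision=4,suppress=True)
s,p,d=shot('wrist',sys.argv[1]); print(s['ee_pos'],s['tool_rot'])
# name: stand coords (mm), z world
K={'knob_rear':(80,-155,73),'knob_left':(-80,155,73),'vial_right':(-45,-155,64),'vial_left':(45,155,64),'camera_head':(47,0,156),
 'bay1_mouth':(5,64,50),'bay2_mouth':(5,0,50),'bay3_mouth':(5,-64,50)}
obs={}
for t in list(K)+['bubble_right','bubble_left','power_top']:
    q=tip_of('wrist',t)
    for e in q[:2]: print(t,round(e['score'],2),np.round(e['location'],1))
    if q: obs[t]=q[0]['location']
P=[];Q=[];N=[]
for t in K:
    if t in obs:
        w=at_z('wrist',s,obs[t],K[t][2]/1e3); P.append(K[t][:2]);Q.append(w[:2]*1e3);N.append(t)
P=np.array(P,float);Q=np.array(Q)
def f(v):
    c,n=np.cos(v[2]),np.sin(v[2]); return (P@np.array([[c,n],[-n,c]])+v[:2]-Q).ravel()
r=least_squares(f,[560,30,.08],loss='soft_l1',f_scale=3)
print('stand',r.x[:2],np.degrees(r.x[2]))
for n,e in zip(N,f(r.x).reshape(-1,2)): print(n,e)
c,n=np.cos(r.x[2]),np.sin(r.x[2])
for t in ['bubble_right','bubble_left','power_top']:
    if t in obs:
        w=at_z('wrist',s,obs[t],.096 if t=='power_top' else .064)[:2]*1e3; print(t,w,'stand',(w-r.x[:2])@np.array([[c,-n],[n,c]]))
E
python3 b.py w1.png
```

```text
[0.5306 0.0187 0.2682] [-3.1415 -0.006   0.0003]
knob_rear 0.64 [465.2  87.1]
knob_rear 0.43 [306.  175.9]
knob_left 0.6 [168.7 278.2]
knob_left 0.58 [155.  151.9]
vial_right 0.69 [464.5 216.2]
vial_right 0.51 [149.  158.8]
vial_left 0.56 [149.2 155.8]
vial_left 0.42 [464.2  84.1]
bay1_mouth 0.95 [240.1 180.5]
bay2_mouth 0.7 [465.7 200.3]
bay2_mouth 0.58 [305.9 175.2]
bay3_mouth 0.58 [ 73.5 278.4]
bay3_mouth 0.57 [375.2 169.4]
bubble_right 0.44 [468.  200.6]
bubble_left 0.69 [157.1 154.5]
bubble_left 0.44 [375.2 169.4]
power_top 0.73 [213.  146.2]
power_top 0.33 [168.4 275.1]
stand [555.5516  33.3586] 5.317277882042082
knob_rear [-3.0898  1.4959]
knob_left [0.1158 2.4491]
vial_right [-0.8072 -1.3247]
vial_left [-1.096   0.0161]
bay1_mouth [-3.0028 -2.7819]
bay2_mouth [ 20.6176 163.3243]
bay3_mouth [ 120.4277 -356.4661]
bubble_right [ 541.8739 -126.2823] stand [ -28.4129 -157.6864]
bubble_left [587.8418 182.7761] stand [ 45.998  145.7822]
power_top [593.1692 113.6085] stand [44.8925 76.4185]
```

View pics/w1.png

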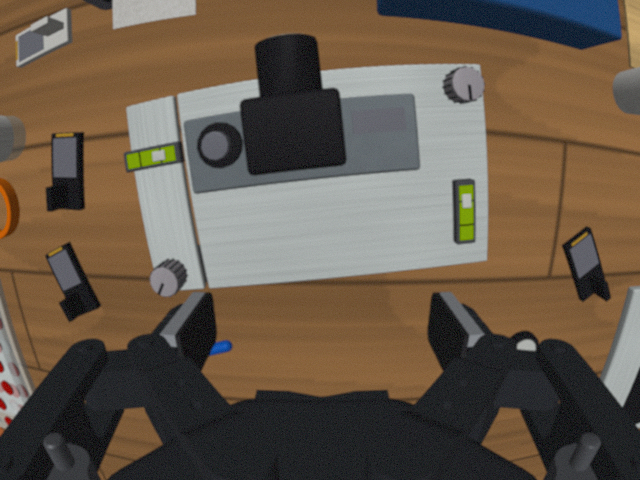

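Request:
{"fn": "jog_arm", "kwargs": {"steps": [[12,13.3,0,0,0,0,0.2],[12,13.3,0,0,0,0,0.2],[12,13.3,0,0,0,0,0.2],[12,13.3,10,0,0,0,0.2],[12,13.3,10,0,0,0,0.2],[12,13.3,10,0,0,0,0.2],[12,13.3,10,0,0,0,0.2]]}}

```text
time_s: 3.98
ee_pos: [0.6512, -0.1166, 0.1703]
tool_rot: [3.141, -0.0, 0.004]
force: [0.2, 0.0, 0.7]
width: 0.597
grasp_force: 0.0
```

```bash
cat > c.py <<'E'
from h import *
import sys
np.set_printoptions(precision=4,suppress=True)
s,p,d=shot('wrist',sys.argv[1]); print(s['ee_pos'],s['tool_rot'],s['width'],s['joint_pos'])
for a in sys.argv[2:]:
    t,z=a.split(':')
    for e in tip_of('wrist',t)[:3]: print(t,round(e['score'],2),np.round(e['location'],1),at_z('wrist',s,e['location'],float(z)))
E
python3 c.py w2.png knob_rear:.076 vial_right:.064 bubble_right:.064
```

```text
[ 0.6512 -0.1166  0.1703] [ 3.1409 -0.0002  0.0043] 0.5973681897530625 [-0.2582  0.1899  1.6807  0.      1.2681  1.3127]
knob_rear 0.61 [312.4 237.2] [ 0.6538 -0.1097  0.076 ]
vial_right 0.79 [336.3 382.8] [ 0.5266 -0.1279  0.064 ]
vial_right 0.59 [ 68.7 353.1] [0.5358 0.1271 0.064 ]
bubble_right 0.49 [328.  367.3] [ 0.5426 -0.1209  0.064 ]
```

View pics/w2.png

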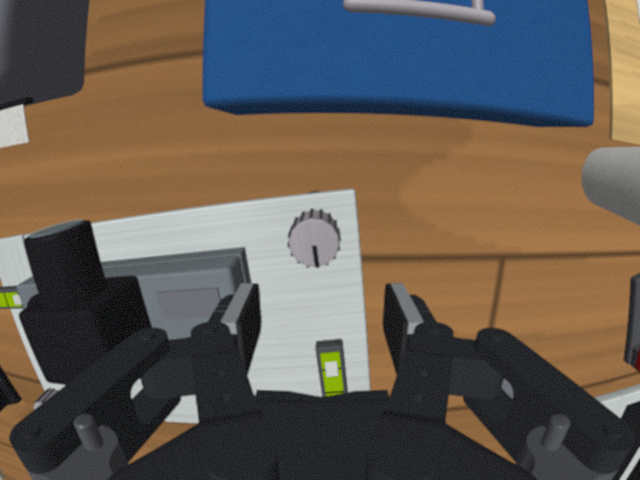

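Request:
{"fn": "jog_arm", "kwargs": {"steps": [[0.2,-0.5,6,0,0,0,0.2],[0.2,-0.5,11,0,0,0,0.2],[0.2,-0.5,11,0,0,0,0.2],[0.2,-0.5,11,0,0,0,-1],[0.2,-0.5,11,0,0,0,-1],[0.2,-0.5,11,0,0,0,-1],[0.2,-0.5,11,0,0,0,-1],[0.2,-0.5,11,0,0,0,-1]]}}

```text
time_s: 5.18
ee_pos: [0.6542, -0.1118, 0.0617]
tool_rot: [3.14, -0.0, 0.008]
force: [-0.6, 0.0, 6.8]
width: 0.356
grasp_force: 60.4
```

Request:
{"fn": "jog_arm", "kwargs": {"steps": [[0,0,0,0,0,-10,-1],[0,0,0,0,0,-20,-1],[0,0,0,0,0,-30,-1],[0,0,0,0,0,-40,-1],[0,0,0,0,0,-50,-1],[0,0,0,0,0,-60,-1],[0,0,0,0,0,-70,-1],[0,0,0,0,0,-70,-1]]}}

```text
time_s: 6.18
ee_pos: [0.6543, -0.1118, 0.0607]
tool_rot: [2.572, 1.797, 0.006]
force: [2.1, 0.6, 4.3]
width: 0.355
grasp_force: 60.5
```

Request:
{"fn": "jog_arm", "kwargs": {"steps": [[0,0,0,0,0,-10,-1],[0,0,0,0,0,-20,-1],[0,0,0,0,0,-30,-1],[0,0,0,0,0,-40,-1],[0,0,0,0,0,-50,-1],[0,0,0,0,0,-60,-1],[0,0,0,0,0,-70,-1],[0,0,0,0,0,-70,-1]]}}

```text
time_s: 7.18
ee_pos: [0.6544, -0.1119, 0.0598]
tool_rot: [1.075, 2.946, -0.0]
force: [5.5, 0.8, 1.0]
width: 0.355
grasp_force: 60.0
```

Request:
{"fn": "jog_arm", "kwargs": {"steps": [[0,0,0,0,0,-10,-1],[0,0,0,0,0,-20,-1],[0,0,0,0,0,-30,-1],[0,0,0,0,0,-40,-1],[0,0,0,0,0,-50,-1],[0,0,0,0,0,-60,-1],[0,0,0,0,0,-70,-1],[0,0,0,0,0,-70,-1]]}}

```text
time_s: 8.18
ee_pos: [0.6547, -0.1119, 0.0589]
tool_rot: [-0.808, 3.029, -0.006]
force: [8.1, 0.2, -4.4]
width: 0.354
grasp_force: 59.7
```

```bash
cat > v.py <<'E'
from h import *
import sys
# bubble offset from vial by colour, top camera + wrist
np.set_printoptions(precision=4,suppress=True)
for cam in sys.argv[1:]:
    s,p,d=shot(cam)
    ct=np.array([556,33.5]);a=np.radians(5.3);c,n=np.cos(a),np.sin(a);M=np.array([[c,-n],[n,c]])
    for nm,st,ax in [('right',(-45,-155),0),('left',(45,155),1)]:
        w=(ct+M@np.array(st))/1e3
        u=proj(cam,s,[w[0],w[1],.064]); 
        H=cv2.cvtColor(p,cv2.COLOR_RGB2HSV); r=22 if cam=='top' else 60
        x0,y0=int(u[0])-r,int(u[1])-r
        if x0<0 or y0<0 or x0+2*r>640 or y0+2*r>480: continue
        w0=H[y0:y0+2*r,x0:x0+2*r]
        g=cv2.inRange(w0,(25,110,60),(50,255,255))
        if g.sum()<255*10: continue
        rect=cv2.minAreaRect(cv2.findNonZero(g)); hull=cv2.boxPoints(rect)
        m=np.zeros_like(g); cv2.fillConvexPoly(m,np.int32(np.round(hull)),1)
        m=cv2.erode(m,np.ones((3,3)))
        b=(m>0)&(w0[...,1]<90)&(w0[...,2]>140)
        if b.sum()<3: print(cam,nm,'no bubble',rect);continue
        ys,xs=np.nonzero(b)
        P=at_z(cam,s,np.array(rect[0])+[x0,y0],.064);B=at_z(cam,s,(xs.mean()+x0,ys.mean()+y0),.064)
        print(cam,nm,'rect',np.round(rect[1],1),b.sum(),'vial',P[:2],'offset mm (stand)',M.T@(B-P)[:2]*1e3)
E
python3 v.py top wrist; python3 -c "
from h import *
s,p,d=shot('top');cv2.imwrite('pics/t2.png',cv2.resize(p[190:300,270:430],(800,550),interpolation=cv2.INTER_CUBIC)[:,:,::-1])
print(s['joint_pos'],s['ee_pos'])"
```

```text
top left rect [ 6.3 20.2] 20 vial [0.5853 0.1913] offset mm (stand) [  0.3544 -10.3999]
[-2.50085974e-01  3.04543290e-01  1.74572237e+00 -1.71722959e-05
  1.08400384e+00 -2.34117923e+00] [ 0.65474805 -0.11192793  0.05884259]
```

Request:
{"fn": "jog_arm", "kwargs": {"steps": [[0,0,0,0,0,0,0.2],[0,0,0,0,0,0,0.2],[0,0,0,0,0,0,0.2],[0,0,-6,0,0,0,0.2],[0,0,-12,0,0,0,0.2],[8,0,-18,0,0,0,0.2],[8,0,-18,0,0,0,0.2]]}}

```text
time_s: 9.2
ee_pos: [0.5824, -0.1522, 0.2414]
tool_rot: [-0.811, 3.032, -0.004]
force: [0.2, -0.0, -0.2]
width: 0.603
grasp_force: 0.0
```

```bash
python3 v.py top wrist;python3 c.py w3.png vial_right:.064 bubble_right:.064 vial_left:.064 bubble_left:.064; python3 -c "
import cv2
p=cv2.imread('pics/w3.png');cv2.imwrite('pics/w3c.png',p)"
```

```text
top right rect [21.1  5.9] 20 vial [ 0.5309 -0.1266] offset mm (stand) [-2.1311 -0.3774]
top left rect [ 6.3 20.2] 20 vial [0.5853 0.1913] offset mm (stand) [  0.3544 -10.3999]
wrist right rect [17.9 64.3] 190 vial [ 0.5307 -0.1248] offset mm (stand) [-1.9747  0.3072]
wrist left rect [25.9 12.3] 69 vial [0.5851 0.1921] offset mm (stand) [  0.912  -11.7687]
[ 0.5827 -0.1531  0.2426] [-0.8071  3.031  -0.0063] 0.6022507999535722 [-0.3458  0.0094  1.7516 -0.0005  1.3742 -2.437 ]
vial_right 0.93 [379.5 181.5] [ 0.5321 -0.124   0.064 ]
bubble_right 0.57 [380.1 179.7] [ 0.5305 -0.1243  0.064 ]
bubble_left 0.46 [557.2 354.9] [0.5869 0.1764 0.064 ]
bubble_left 0.45 [486.1 284.1] [0.5612 0.024  0.064 ]
bubble_left 0.24 [620.5 275.2] [0.4631 0.1915 0.064 ]
```

View pics/w3.png

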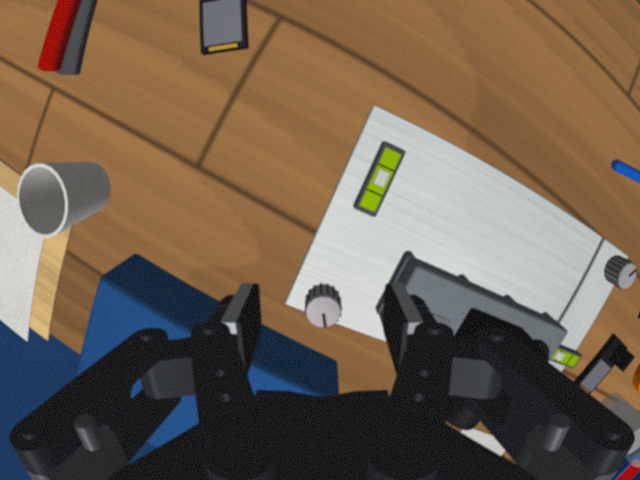

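Request:
{"fn": "jog_arm", "kwargs": {"steps": [[-5.9,34.8,0,0,0,80,0.2],[-5.9,34.8,0,0,0,80,0.2],[-5.9,34.8,0,0,0,80,0.2],[-5.9,34.8,0,0,0,80,0.2],[-5.9,34.8,0,0,0,80,0.2],[-5.9,34.8,0,0,0,80,0.2],[-5.9,34.8,7,0,0,80,0.2],[-5.9,34.8,7,0,0,80,0.2]]}}

```text
time_s: 10.55
ee_pos: [0.456, 0.1803, 0.1617]
tool_rot: [-1.328, -2.838, 0.011]
force: [-0.1, -0.9, 0.2]
width: 0.602
grasp_force: 0.0
```

```bash
python3 c.py w4.png knob_left:.070; python3 v.py top wrist
```

```text
[0.456  0.1803 0.1617] [-1.3276 -2.8378  0.0113] 0.6016034110601838 [ 0.2669 -0.1752  2.0631  0.0001  1.2649 -0.4288]
knob_left 0.8 [328.5 249.4] [0.4617 0.1797 0.07  ]
top right rect [21.1  5.9] 20 vial [ 0.5309 -0.1266] offset mm (stand) [-2.1311 -0.3774]
top left rect [ 6.3 20.2] 20 vial [0.5853 0.1913] offset mm (stand) [  0.3544 -10.3999]
wrist left rect [16.4 46.1] 13 vial [0.5822 0.2037] offset mm (stand) [  5.1918 -15.049 ]
```

Request:
{"fn": "jog_arm", "kwargs": {"steps": [[-0.5,0.3,4,0,0,0,0.2],[-0.5,0.3,10.3,0,0,0,0.2],[-0.5,0.3,10.3,0,0,0,0.2],[-0.5,0.3,10.3,0,0,0,-1],[-0.5,0.3,10.3,0,0,0,-1],[-0.5,0.3,10.3,0,0,0,-1],[-0.5,0.3,10.3,0,0,0,-1],[-0.5,0.3,10.3,0,0,0,-1]]}}

```text
time_s: 11.75
ee_pos: [0.4643, 0.176, 0.0676]
tool_rot: [-1.325, -2.847, 0.009]
force: [-10.1, -7.6, 3.9]
width: 0.346
grasp_force: 59.1
```

Request:
{"fn": "jog_arm", "kwargs": {"steps": [[0,0,0,0,0,10,-1],[0,0,0,0,0,20,-1],[0,0,0,0,0,30,-1],[0,0,-0.1,0,0,40,-1],[0,0,-0.1,0,0,50,-1],[0,0,-0.1,0,0,60,-1],[0,0,-0.2,0,0,70,-1],[0,0,-0.2,0,0,75,-1]]}}

```text
time_s: 12.75
ee_pos: [0.4598, 0.1755, 0.0694]
tool_rot: [-2.786, -1.448, 0.028]
force: [-29.8, -10.7, 19.2]
width: 0.346
grasp_force: 60.6
```

Request:
{"fn": "jog_arm", "kwargs": {"steps": [[0,0,0,0,0,10,-1],[0,0,0,0,0,20,-1],[0,0,-0.1,0,0,30,-1],[0,0,-0.1,0,0,40,-1],[0,0,-0.1,0,0,50,-1],[0,0,-0.2,0,0,60,-1],[0,0,-0.2,0,0,70,-1],[0,0,-0.2,0,0,75,-1]]}}

```text
time_s: 13.75
ee_pos: [0.4584, 0.1797, 0.0715]
tool_rot: [3.092, -0.551, -0.031]
force: [-33.1, 6.2, 20.9]
width: 0.348
grasp_force: 60.8
```

Request:
{"fn": "jog_arm", "kwargs": {"steps": [[0,0,0,0,0,0,-1],[0,0,0,0,0,0,0.2],[0,0,0,0,0,0,0.2],[0,0,0,0,0,0,0.2],[0,0,-6,0,0,0,0.2],[0,0,-12,0,0,0,0.2],[0,0,-18,0,0,0,0.2],[0,0,-18,0,0,0,0.2]]}}

```text
time_s: 14.75
ee_pos: [0.4692, 0.1784, 0.2571]
tool_rot: [-3.088, 0.545, -0.02]
force: [0.1, 0.3, 0.1]
width: 0.599
grasp_force: 0.0
```

```bash
python3 v.py top wrist;python3 c.py w5.png vial_left:.064 bubble_left:.064 pack1:0.006
```

```text
top right rect [21.1  5.9] 20 vial [ 0.531  -0.1269] offset mm (stand) [-2.3035 -0.5027]
top left rect [ 6.3 20.8] 18 vial [0.5858 0.1906] offset mm (stand) [0.6244 0.655 ]
wrist right rect [54.  10.7] 97 vial [ 0.5299 -0.1242] offset mm (stand) [-2.1922 -1.6221]
wrist left rect [17.5 63.3] 178 vial [0.5853 0.1927] offset mm (stand) [0.4427 0.6312]
[0.4663 0.1776 0.2504] [-3.0927  0.5463 -0.0036] 0.6007921913370834 [ 0.2563 -0.231   1.9586 -0.0001  1.4114  2.1768]
vial_left 0.88 [260.1  96.1] [0.5851 0.1929 0.064 ]
bubble_left 0.63 [255.8  96.5] [0.5863 0.1966 0.064 ]
pack1 0.9 [184.2 289.9] [0.4265 0.367  0.006 ]
pack1 0.82 [  6.6 259. ] [0.5599 0.6404 0.006 ]
pack1 0.77 [77.  46.8] [0.7571 0.3878 0.006 ]
```

Request:
{"fn": "jog_arm", "kwargs": {"steps": [[-12.3,-14.4,0,0,0,-80,0.2],[-12.3,-14.4,0,0,0,-80,0.2],[-12.3,-14.4,0,0,0,-80,0.2],[-12.3,-14.4,0,0,0,-80,0.2],[-12.3,-14.4,4,0,0,-80,0.2],[-12.3,-14.4,4,0,0,-80,0.2],[-12.3,-14.4,4,0,0,-80,0.2],[-12.3,-14.4,4,0,0,-80,0.2]]}}

```text
time_s: 16.05
ee_pos: [0.3986, 0.3546, 0.2072]
tool_rot: [2.718, 1.575, -0.005]
force: [-0.4, -0.2, 0.6]
width: 0.598
grasp_force: 0.0
```

Request:
{"fn": "jog_arm", "kwargs": {"steps": [[0,0,0,0,0,-80,0.2],[0,0,0,0,0,-80,0.2],[0,0,0,0,0,-80,0.2],[0,0,0,0,0,-80,0.2],[0,0,0,0,0,-80,0.2],[0,0,0,0,0,-80,0.2],[0,0,0,0,0,-80,0.2],[0,0,0,0,0,-80,0.2]]}}

```text
time_s: 17.05
ee_pos: [0.3987, 0.3546, 0.2074]
tool_rot: [-1.069, -2.952, 0.004]
force: [-0.6, -0.1, -0.1]
width: 0.595
grasp_force: 0.0
```

Request:
{"fn": "jog_arm", "kwargs": {"steps": [[0,0,0,0,0,-59,0.2],[0,0,0,0,0,-59,0.2],[0,0,0,0,0,-59,0.2],[0,0,0,0,0,-59,0.2],[0,0,0,0,0,-59,0.2],[0,0,0,0,0,-59,0.2]]}}

```text
time_s: 17.8
ee_pos: [0.3987, 0.3546, 0.2074]
tool_rot: [0.523, -3.095, 0.002]
force: [0.1, -0.6, 1.0]
width: 0.601
grasp_force: 0.0
```

```bash
cat > pk.py <<'E'
from h import *
import sys
# fin/pack pose from wrist depth: argv png, nominal x,y ; prints fin centre + heading
np.set_printoptions(precision=4,suppress=True)
def phi_of(s):
    M=R.from_rotvec(s['tool_rot']).as_matrix(); return np.degrees(np.arctan2(M[1,0],M[0,0]))
def packpose(cam,s,p,d,nom,zf=0.0,rad=.08):
    m,A,e=pose(cam,s)
    v,u=np.mgrid[0:480,0:640].astype(float); f=240/np.tan(np.radians(m['fov_y'])/2)
    x=u-m['cx'];y=v-m['cy']
    if cam=='wrist':
        r=np.hypot(x,y)+1e-9;t=r/f; q=np.stack([x/r*np.tan(t),-y/r*np.tan(t),-np.ones_like(x)],-1)
    else: q=np.stack([x/f,-y/f,-np.ones_like(x)],-1)
    W=(q*d[...,None])@A.T+e
    ok=(d>0)&(np.hypot(W[...,0]-nom[0],W[...,1]-nom[1])<rad)
    out={}
    for n,lo,hi in [('body',.008,.017),('fin',.042,.053)]:
        k=(ok&(W[...,2]>zf+lo)&(W[...,2]<zf+hi)).astype(np.uint8)
        k=cv2.morphologyEx(k,cv2.MORPH_OPEN,np.ones((3,3)))
        nl,lab,st,ce=cv2.connectedComponentsWithStats(k)
        if nl<2: continue
        i=1+np.argmax(st[1:,4]); P=W[lab==i]
        rc=cv2.minAreaRect(np.float32(P[:,:2]*1e3)); out[n]=(rc,len(P),P[:,2].mean())
        print(n,len(P),'c',np.round(rc[0],1),'size',np.round(rc[1],1),'ang',round(rc[2],1),'z',round(P[:,2].mean(),4))
    return out
if __name__=='__main__':
    s,p,d=shot('wrist',sys.argv[1]); print(s['ee_pos'],'phi',phi_of(s),s['joint_pos'][5])
    packpose('wrist',s,p,d,(float(sys.argv[2]),float(sys.argv[3])),float(sys.argv[4]) if len(sys.argv)>4 else 0.)
    for e in tip_of('wrist','pack1')[:2]: print(e['score'],e['location'],at_z('wrist',s,e['location'],.006))
E
python3 pk.py w6.png .42 .365
```

```text
[0.3987 0.3546 0.2074] phi -160.8135431543379 -1.2793800764986116
body 4821 c [425.2 367.6] size [99.7 50.4] ang 20.9 z 0.0128
fin 435 c [396.9 356.7] size [30.9  9.8] ang 21.9 z 0.0484
0.93 [266.6, 352.7] [0.566  0.3497 0.006 ]
0.64 [325.3, 240.9] [0.4252 0.3681 0.006 ]
```

View pics/w6.png

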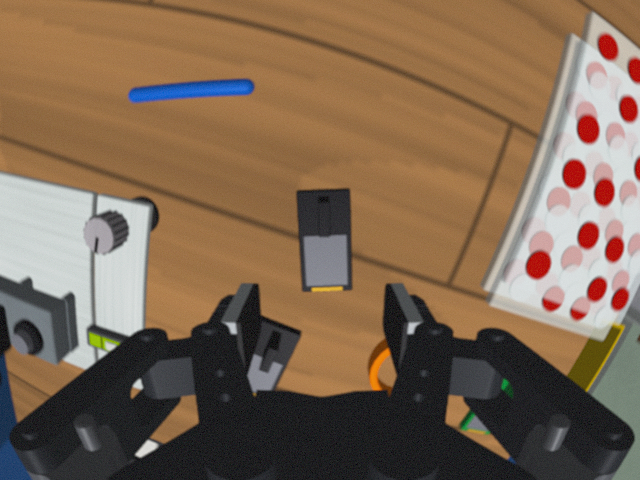

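Request:
{"fn": "jog_arm", "kwargs": {"steps": [[0.8,0.2,6,0,0,-2,0.2],[0.8,0.2,12,0,0,-2,0.2],[0.8,0.2,18.9,0,0,-2,0.2],[0.8,0.2,18.9,0,0,-2,0.2],[0.8,0.2,18.9,0,0,-2,-1],[0.8,0.2,18.9,0,0,-2,-1],[0.8,0.2,18.9,0,0,-2,-1],[0.8,0.2,18.9,0,0,-2,-1]]}}

```text
time_s: 18.9
ee_pos: [0.3934, 0.356, 0.0237]
tool_rot: [-0.571, 3.084, 0.004]
force: [-0.1, -0.5, 6.6]
width: 0.105
grasp_force: 60.2
```

Request:
{"fn": "jog_arm", "kwargs": {"steps": [[0,0,0,0,0,0,-1],[0,0,-5,0,0,0,-1],[0,0,-11,0,0,0,-1],[0,0,-11,0,0,0,-1]]}}

```text
time_s: 19.4
ee_pos: [0.3947, 0.3571, 0.1378]
tool_rot: [-0.57, 3.077, 0.01]
force: [0.7, 0.8, -1.3]
width: 0.103
grasp_force: 59.1
```

```bash
python3 pk.py w7.png .42 .365 .11
```

```text
[0.3947 0.3571 0.1378] phi -159.02087457653485 -1.3025312732624872
body 802 c [381.4 353. ] size [ 5.1 48.8] ang 20.9 z 0.1237
fin 940 c [386.1 350.5] size [ 4.8 29.6] ang 30.5 z 0.1578
0.63 [322.4, 340.4] [0.4887 0.3952 0.006 ]
```

Request:
{"fn": "jog_arm", "kwargs": {"steps": [[3.3,-27.7,-1,0,0,14.6,-1],[3.3,-27.7,-1,0,0,14.6,-1],[3.3,-27.7,-1,0,0,14.6,-1],[3.3,-27.7,-1,0,0,14.6,-1],[3.3,-27.7,-1,0,0,14.6,-1],[3.3,-27.7,-1,0,0,14.6,-1],[3.3,-27.7,-1,0,0,14.6,-1]]}}

```text
time_s: 20.38
ee_pos: [0.4584, 0.0843, 0.1387]
tool_rot: [0.175, -3.134, -0.001]
force: [0.3, 0.1, -0.9]
width: 0.104
grasp_force: 59.4
```

```bash
python3 pk.py w8.png .46 .087 .115; python3 c.py w8.png bay1_mouth:.05 bay2_mouth:.05 bay3_mouth:.05 
```

```text
[0.4584 0.0843 0.1387] phi -173.61389292184998 -1.6160153111302518
body 3647 c [455.3  84.8] size [28.2 50.6] ang 7.0 z 0.1275
fin 2841 c [458.5  81.4] size [31.9 33.5] ang 67.6 z 0.1631
0.77 [322.4, 341.0] [0.5567 0.0969 0.006 ]
0.72 [557.5, 357.3] [0.5667 0.3442 0.006 ]
[0.4587 0.0849 0.1393] [ 0.1772 -3.1348 -0.0004] 0.10256713196407 [ 0.0676 -0.2171  2.1382  0.0003  1.2223 -1.6162]
bay3_mouth 0.83 [165.1 360.7] [ 0.5697 -0.0271  0.05  ]
```

View pics/w8.png

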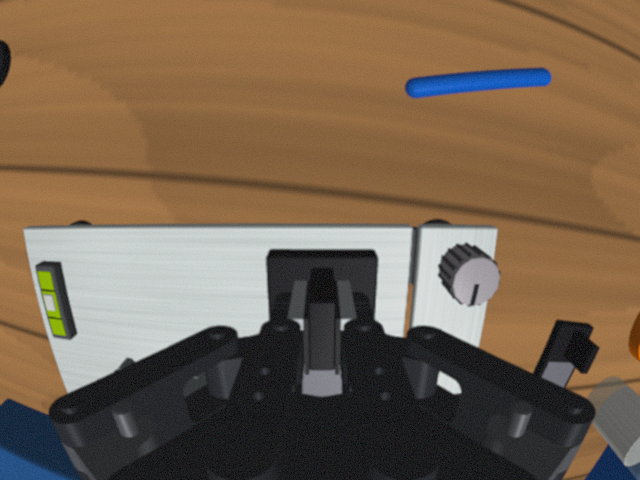

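```bash
python3 - <<'E'
from h import *
s=observe(); a=np.radians(6.4); M=np.array([[np.cos(a),-np.sin(a)],[np.sin(a),np.cos(a)]])
for uv in [(25,229),(412,227.5),(497,228)]:
    w=at_z('wrist',s,uv,.05); print(w, M.T@(w[:2]-[.558,.0333])*1e3)
print(M.T@(s['ee_pos'][:2]-[.558,.0333])*1e3)
E
```

```text
[ 0.47604593 -0.1599567   0.05      ] [-102.98544454 -182.91697902]
[0.44234139 0.14344953 0.05      ] [-102.65956429  122.35540743]
[0.43519555 0.2059469  0.05      ] [-102.79435259  185.25982988]
[-92.40379059  62.07832707]
```

Request:
{"fn": "jog_arm", "kwargs": {"steps": [[0,0.2,4,0,0,0,-1],[0,0.2,6.2,0,0,0,-1],[0,0.2,6.2,0,0,0,-1],[0,0.2,6.2,0,0,0,-1]]}}

```text
time_s: 21.18
ee_pos: [0.4599, 0.0862, 0.0792]
tool_rot: [-0.176, 3.135, 0.0]
force: [0.0, 1.1, -1.6]
width: 0.104
grasp_force: 59.4
```

```bash
python3 pk.py w9.png .46 .087 .05
```

```text
[0.4599 0.0862 0.0792] phi -173.5909356057957 -1.6122213034735784
body 551 c [443.6  85.1] size [ 1.1 49. ] ang 6.3 z 0.0629
fin 904 c [449.   89.7] size [29.5  4.9] ang 86.3 z 0.0978
0.76 [584.3, 392.0] [0.5718 0.3437 0.006 ]
0.57 [322.6, 340.8] [0.5234 0.0947 0.006 ]
```

Request:
{"fn": "jog_arm", "kwargs": {"steps": [[0,0,0.3,0,0,0,-1],[-1,0,0.3,0,0,0,-1],[-2,0,0.3,0,0,0,-1],[-2.5,0,0.3,0,0,0,-1],[-2.5,0,0.3,0,0,0,-1]]}}

```text
time_s: 21.9
ee_pos: [0.4846, 0.0887, 0.0752]
tool_rot: [0.175, -3.136, -0.0]
force: [-1.1, -0.3, -1.3]
width: 0.103
grasp_force: 59.4
```

Request:
{"fn": "jog_arm", "kwargs": {"steps": [[-1,0,0,0,0,0,-1],[-2,0,0,0,0,0,-1],[-3,0,0,0,0,0,-1],[-3.3,0,0,0,0,0,-1],[-3.3,0,0,0,0,0,-1]]}}

```text
time_s: 22.52
ee_pos: [0.517, 0.0924, 0.0751]
tool_rot: [0.175, -3.136, -0.0]
force: [-0.3, -0.4, -1.0]
width: 0.106
grasp_force: 59.4
```

Request:
{"fn": "jog_arm", "kwargs": {"steps": [[0,0,0,0,0,0,-0.4],[0,0,0,0,0,0,-0.4],[2,0,0,0,0,0,-0.4],[4,0,0,0,0,0,-0.4],[4,0,0,0,0,0,-1],[4,0,0,0,0,0,-1],[4,0,0,0,0,0,-1]]}}

```text
time_s: 23.4
ee_pos: [0.478, 0.0879, 0.0755]
tool_rot: [-0.175, 3.136, 0.0]
force: [-0.0, -0.2, -0.6]
width: 0.001
grasp_force: 0.0
```

Request:
{"fn": "jog_arm", "kwargs": {"steps": [[-1,0,0,0,0,0,-1],[-1.8,0,0,0,0,0,-1],[-2.2,0,0,0,0,0,-1],[-2.6,0,0,0,0,0,-1],[-2.6,0,0,0,0,0,-1]]}}

```text
time_s: 24.02
ee_pos: [0.5034, 0.0908, 0.0751]
tool_rot: [-0.175, 3.136, 0.0]
force: [-0.3, 0.2, 0.5]
width: 0.0
grasp_force: 0.0
```

Request:
{"fn": "jog_arm", "kwargs": {"steps": [[-0.2,0,0,0,0,0,-1],[-0.4,0,0,0,0,0,-1],[-0.5,0,0,0,0,0,-1],[-0.5,0,0,0,0,0,-1]]}}

```text
time_s: 24.52
ee_pos: [0.5056, 0.0911, 0.075]
tool_rot: [0.175, -3.13, 0.001]
force: [-10.5, -1.1, 8.0]
width: -0.002
grasp_force: 5.3
```

Request:
{"fn": "jog_arm", "kwargs": {"steps": [[-0.2,0,0,0,0,0,-1],[-0.4,0,0,0,0,0,-1],[-0.4,0,0,0,0,0,-1]]}}

```text
time_s: 24.9
ee_pos: [0.5056, 0.0911, 0.075]
tool_rot: [0.175, -3.119, 0.002]
force: [-26.5, -3.4, 21.1]
width: -0.003
grasp_force: 13.7
```

Request:
{"fn": "jog_arm", "kwargs": {"steps": [[3,0,0,0,0,0,-1],[5,0,-5,0,0,0,0.2],[5,0,-10,0,0,0,0.2],[5,0,-12.5,0,0,0,0.2],[5,0,-12.5,0,0,0,0.2]]}}

```text
time_s: 25.52
ee_pos: [0.464, 0.0864, 0.2031]
tool_rot: [-0.175, 3.13, 0.0]
force: [-0.5, 0.3, -0.3]
width: 0.602
grasp_force: 0.0
```

```bash
python3 pk.py w10.png .56 .098 .05; python3 v.py top
```

```text
[0.464  0.0864 0.2031] phi -173.6177011990152 -1.6119992075797853
body 2529 c [535.3  95.2] size [49.8 50.3] ang 5.6 z 0.0625
fin 3732 c [578.9  90.5] size [46.7 95.9] ang 7.3 z 0.0965
0.82 [512.1, 441.3] [0.7644 0.3988 0.006 ]
0.8 [323.0, 329.0] [0.5884 0.1025 0.006 ]
top right rect [21.3  5.9] 20 vial [ 0.5307 -0.1269] offset mm (stand) [-2.0324 -0.4979]
top left rect [ 6.3 20.8] 18 vial [0.5858 0.1906] offset mm (stand) [0.6244 0.655 ]
```

Request:
{"fn": "jog_arm", "kwargs": {"steps": [[-11.4,25.2,0,0,0,13,0.2],[-11.4,25.2,0,0,0,13,0.2],[-11.4,25.2,0,0,0,13,0.2],[-11.4,25.2,0,0,0,13,0.2],[-11.4,25.2,0,0,0,13,0.2],[-11.4,25.2,0,0,0,13,0.2],[-11.4,25.2,0,0,0,13,0.2]]}}

```text
time_s: 26.55
ee_pos: [0.5467, 0.3485, 0.198]
tool_rot: [-0.181, -3.134, 0.003]
force: [0.6, 0.1, -0.5]
width: 0.602
grasp_force: 0.0
```

```bash
python3 pk.py w11.png .56 .347
```

```text
[0.5467 0.3485 0.198 ] phi 173.37642387467014 -0.9702947781534834
body 5073 c [575.6 348.4] size [50.4 99.3] ang 85.2 z 0.0128
fin 446 c [545.8 350.9] size [ 9.8 29.3] ang 83.8 z 0.0484
0.97 [383.7, 389.8] [0.755  0.3953 0.006 ]
0.91 [587.3, 198.3] [0.559  0.6415 0.006 ]
```

Request:
{"fn": "jog_arm", "kwargs": {"steps": [[0.7,0,6,0,0,-1.4,0.2],[0.7,0,12,0,0,-1.4,0.2],[0.7,0,17.9,0,0,-1.4,0.2],[0.7,0,17.9,0,0,-1.4,0.2],[0.7,0,17.9,0,0,-1.4,-1],[0.7,0,17.9,0,0,-1.4,-1],[0.7,0,17.9,0,0,-1.4,-1],[0.7,0,17.9,0,0,-1.4,-1]]}}

```text
time_s: 27.65
ee_pos: [0.5432, 0.3515, 0.0255]
tool_rot: [0.142, 3.132, 0.005]
force: [-0.5, 0.8, 6.8]
width: 0.102
grasp_force: 61.3
```

Request:
{"fn": "jog_arm", "kwargs": {"steps": [[0,0,0,0,0,0,-1],[0,0,-5,0,0,0,-1],[0,0,-11,0,0,0,-1],[0,0,-11,0,0,0,-1]]}}

```text
time_s: 28.15
ee_pos: [0.5448, 0.3525, 0.1403]
tool_rot: [0.142, 3.125, 0.012]
force: [0.0, -0.3, -0.7]
width: 0.103
grasp_force: 60.1
```

```bash
python3 pk.py w12.png .54 .35 .11
```

```text
[0.5448 0.3525 0.1403] phi 174.7905331662123 -0.9883133029993935
body 681 c [528.3 355.2] size [49.2  1.9] ang 85.2 z 0.1228
fin 871 c [534.5 357.9] size [29.2  4.6] ang 74.9 z 0.158
0.97 [29.6, 284.3] [0.5766 0.0495 0.006 ]
0.65 [614.1, 216.8] [0.5605 0.6398 0.006 ]
```

Request:
{"fn": "jog_arm", "kwargs": {"steps": [[4.8,-33.5,-1,0,0,-11.6,-1],[4.8,-33.5,-1,0,0,-11.6,-1],[4.8,-33.5,-1,0,0,-11.6,-1],[4.8,-33.5,-1,0,0,-11.6,-1],[4.8,-33.5,-1,0,0,-11.6,-1],[4.8,-33.5,-1,0,0,-11.6,-1],[4.8,-33.5,-1,0,0,-11.6,-1],[4.8,-33.5,-1,0,0,-11.6,-1]]}}

```text
time_s: 29.25
ee_pos: [0.4618, 0.0215, 0.1401]
tool_rot: [0.175, -3.135, -0.001]
force: [-0.3, 0.1, -1.0]
width: 0.101
grasp_force: 60.1
```

```bash
cat > st.py <<'E'
from h import *
from pk import phi_of
s=observe(); a=np.radians(6.4); M=np.array([[np.cos(a),-np.sin(a)],[np.sin(a),np.cos(a)]])
print(s['ee_pos'],'stand',M.T@(s['ee_pos'][:2]-[.558,.0333])*1e3,'phi',phi_of(s),s['width'],s['grasp_force'])
E
python3 st.py; python3 pk.py w13.png .46 .022 .117
```

```text
[0.4618 0.0215 0.1401] stand [-96.9572  -1.0296] phi -173.61013959728453 0.10056220180440503 60.14164209365845
[0.4618 0.0215 0.1401] phi -173.61013959728453 -1.7524908589628228
body 3635 c [458.4  21.8] size [28.3 50.4] ang 6.8 z 0.1274
fin 2294 c [464.1  22.9] size [30.3 22.1] ang 7.6 z 0.1636
0.88 [321.4, 336.6] [0.5569 0.0328 0.006 ]
0.88 [562.7, 468.1] [0.7654 0.3974 0.006 ]
```

Request:
{"fn": "jog_arm", "kwargs": {"steps": [[0,0.07,4,0,0,0,-1],[0,0.07,6.5,0,0,0,-1],[0,0.07,6.5,0,0,0,-1],[-1,0.07,6.5,0,0,0,-1],[-2,0.07,6.5,0,0,0,-1],[-3,0.07,6.5,0,0,0,-1],[-3,0.07,6.5,0,0,0,-1]]}}

```text
time_s: 30.22
ee_pos: [0.493, 0.025, 0.0764]
tool_rot: [-0.175, 3.136, -0.0]
force: [-0.7, 0.1, -0.9]
width: 0.104
grasp_force: 63.0
```

```bash
python3 st.py
```

```text
[0.493  0.025  0.0764] stand [-65.4779  -1.0178] phi -173.6027250117385 0.10368176605493325 63.0322802066803
```

Entering freely: the nose is about 12 mm inside with almost no force. I'll carry on, release, and push it home.

Request:
{"fn": "jog_arm", "kwargs": {"steps": [[-1,0.05,0,0,0,0,-1],[-2,0.05,0,0,0,0,-1],[-3,0.05,0,0,0,0,-1],[-3.1,0.05,0,0,0,0,-1],[-3.1,0.05,0,0,0,0,-1]]}}

```text
time_s: 30.85
ee_pos: [0.5227, 0.0289, 0.076]
tool_rot: [0.175, -3.136, -0.0]
force: [0.2, 0.6, -1.3]
width: 0.106
grasp_force: 63.0
```

Request:
{"fn": "jog_arm", "kwargs": {"steps": [[0,0,0,0,0,0,-0.4],[0,0,0,0,0,0,-0.4],[2,0,0,0,0,0,-0.4],[4,0,0,0,0,0,-0.4],[4,0,0,0,0,0,-1],[4,0,0,0,0,0,-1],[4,0,0,0,0,0,-1]]}}

```text
time_s: 31.72
ee_pos: [0.4839, 0.0245, 0.0765]
tool_rot: [-0.175, 3.136, -0.0]
force: [0.1, -0.1, -0.6]
width: -0.002
grasp_force: 0.0
```

Request:
{"fn": "jog_arm", "kwargs": {"steps": [[-1,0,0,0,0,0,-1],[-1.8,0,0,0,0,0,-1],[-2.2,0,0,0,0,0,-1],[-2.6,0,0,0,0,0,-1],[-2.6,0,0,0,0,0,-1]]}}

```text
time_s: 32.35
ee_pos: [0.5093, 0.0274, 0.0762]
tool_rot: [-0.175, 3.136, 0.0]
force: [-0.0, 0.6, 0.2]
width: -0.001
grasp_force: 0.0
```

```bash
python3 st.py
```

```text
[0.5093 0.0274 0.0762] stand [-49.0984  -0.4486] phi -173.61750108642022 -0.0009418480072004073 0.0
```

Request:
{"fn": "jog_arm", "kwargs": {"steps": [[-0.2,0,0,0,0,0,-1],[-0.4,0,0,0,0,0,-1],[-0.6,0,0,0,0,0,-1],[-0.8,0,0,0,0,0,-1],[-0.9,0,0,0,0,0,-1],[-0.9,0,0,0,0,0,-1]]}}

```text
time_s: 33.1
ee_pos: [0.5126, 0.0278, 0.076]
tool_rot: [0.175, -3.122, 0.001]
force: [-22.7, -4.2, 17.2]
width: 0.0
grasp_force: 11.4
```

Request:
{"fn": "jog_arm", "kwargs": {"steps": [[3,0,0,0,0,0,-1],[5,0,-5,0,0,0,0.2],[5,0,-10,0,0,0,0.2],[5,0,-12.5,0,0,0,0.2],[5,0,-12.5,0,0,0,0.2]]}}

```text
time_s: 33.72
ee_pos: [0.4699, 0.0227, 0.2041]
tool_rot: [-0.175, 3.13, -0.001]
force: [0.4, 0.5, -0.4]
width: 0.601
grasp_force: 0.0
```

```bash
python3 st.py; python3 pk.py w14.png .53 .03 .05; python3 v.py top;python3 - <<'E'
from h import *
s,p,d=shot('top')
for e in tip_of('top','pack1')[:6]: print(e['score'],e['location'],at_z('top',s,e['location'],.01))
E
```

```text
[0.4699 0.0227 0.2041] stand [-88.753   -0.7159] phi -173.61713210364093 0.6010681089571642 0.0
[0.4699 0.0227 0.2041] phi -173.61713210364093 -1.7481836806327642
body 2529 c [542.3  32. ] size [49.5 50.2] ang 6.6 z 0.0624
fin 3551 c [580.2  35.5] size [ 37.1 117.7] ang 7.1 z 0.0964
0.75 [392.3, 326.9] [0.5854 0.1112 0.006 ]
0.67 [322.3, 327.2] [0.5927 0.0377 0.006 ]
top right rect [21.3  5.9] 19 vial [ 0.5307 -0.1269] offset mm (stand) [-1.6317 -0.3221]
top left rect [ 6.3 20.8] 19 vial [0.5858 0.1906] offset mm (stand) [0.5247 0.2605]
0.83 [223.7, 172.7] [0.75901393 0.40221252 0.01      ]
0.78 [482.3, 283.2] [ 0.45951462 -0.34211298  0.01      ]
0.68 [349.9, 238.9] [0.57646227 0.03521554 0.01      ]
0.59 [331.9, 243.0] [0.5635369  0.08627093 0.01      ]
0.59 [137.0, 239.8] [0.55955219 0.64219727 0.01      ]
0.43 [456.2, 331.6] [ 0.32209129 -0.26874079  0.01      ]
```

Request:
{"fn": "jog_arm", "kwargs": {"steps": [[7.7,-37.4,0,0,0,80,0.2],[7.7,-37.4,0,0,0,80,0.2],[7.7,-37.4,0,0,0,80,0.2],[7.7,-37.4,0,0,0,80,0.2],[7.7,-37.4,0,0,0,80,0.2],[7.7,-37.4,0,0,0,80,0.2],[7.7,-37.4,0,0,0,80,0.2],[7.7,-37.4,0,0,0,80,0.2]]}}

```text
time_s: 34.98
ee_pos: [0.4322, -0.3583, 0.199]
tool_rot: [-1.887, -2.507, -0.001]
force: [-0.1, 0.7, 0.2]
width: 0.606
grasp_force: 0.0
```

Request:
{"fn": "jog_arm", "kwargs": {"steps": [[0,0,0,0,0,78,0.2],[0,0,0,0,0,78,0.2],[0,0,0,0,0,78,0.2],[0,0,0,0,0,78,0.2],[0,0,0,0,0,78,0.2],[0,0,0,0,0,78,0.2],[0,0,0,0,0,78,0.2],[0,0,0,0,0,78,0.2]]}}

```text
time_s: 35.98
ee_pos: [0.4327, -0.3569, 0.1992]
tool_rot: [-3.044, -0.766, 0.002]
force: [-0.5, -0.8, 0.1]
width: 0.599
grasp_force: 0.0
```

```bash
python3 pk.py w15.png .455 -.345
```

```text
[ 0.4327 -0.3569  0.1992] phi 28.247988302662463 0.2923002208134809
body 5591 c [ 450.1 -349.4] size [100.7  50.6] ang 33.4 z 0.0128
fin 439 c [ 425.2 -365.5] size [30. 10.] ang 32.9 z 0.0484
0.66 [323.6, 190.6] [ 0.4506 -0.3479  0.006 ]
```

View pics/w15.png

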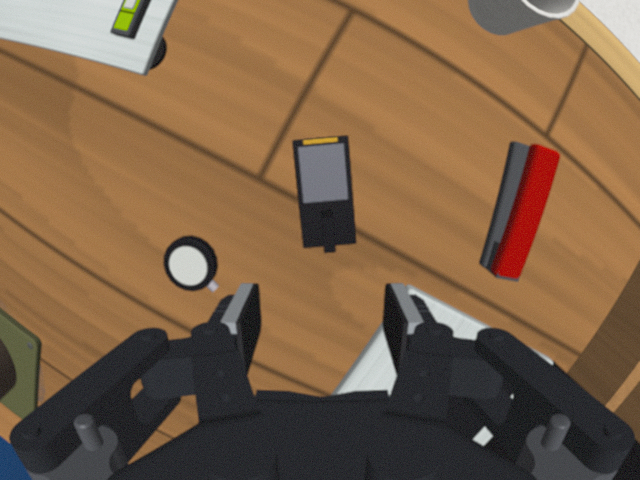

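```bash
python3 - <<'E'
from h import *
s,p,d=shot('wrist'); 
for uv in [(415,290),(345,385),(550,355),(215,290)]:
    w=at_z('wrist',s,uv,.015); q=w[:2]-[.422,-.367]; a=np.radians(33.1)
    print(w,'tool frame mm',q@[np.cos(a),np.sin(a)]*1e3,q@[np.sin(a),-np.cos(a)]*1e3, at_d('wrist',s,uv,d[uv[1],uv[0]]))
E
```

```text
[ 0.4096742  -0.47175115  0.015     ] tool frame mm -67.53036381638243 81.02085108895243 [ 0.40995997 -0.47123556  0.01615298]
[ 0.27887248 -0.46768954  0.015     ] tool frame mm -174.88736269933642 6.187295458399132 [ 0.28064165 -0.46650084  0.01773404]
[ 0.41509739 -0.68022766  0.015     ] tool frame mm -176.83668690362666 258.6271477961827 [ 4.11568242e-01 -6.96759013e-01 -2.57532355e-04]
[ 0.31589166 -0.29941013  0.015     ] tool frame mm -51.97797969427176 -114.56727161841891 [ 3.08022646e-01 -2.98248500e-01  2.66808744e-04]
```

Both are clear: the laptop corner is 80 mm or more to the side, and the stopwatch is farther away. Grasping pack C.

Request:
{"fn": "jog_arm", "kwargs": {"steps": [[-1.5,0.2,6,0,0,-4.9,0.2],[-1.5,0.2,12,0,0,-4.9,0.2],[-1.5,0.2,18,0,0,-4.9,0.2],[-1.5,0.2,18,0,0,-4.9,0.2],[-1.5,0.2,18,0,0,-4.9,-1],[-1.5,0.2,18,0,0,-4.9,-1],[-1.5,0.2,18,0,0,-4.9,-1],[-1.5,0.2,18,0,0,-4.9,-1]]}}

```text
time_s: 37.12
ee_pos: [0.423, -0.3685, 0.0248]
tool_rot: [3.004, 0.898, 0.005]
force: [-0.1, 0.1, 7.3]
width: 0.104
grasp_force: 61.4
```

Request:
{"fn": "jog_arm", "kwargs": {"steps": [[0,0,0,0,0,0,-1],[0,0,-5,0,0,0,-1],[0,0,-11,0,0,0,-1],[0,0,-11,0,0,0,-1]]}}

```text
time_s: 37.62
ee_pos: [0.4241, -0.3696, 0.139]
tool_rot: [2.998, 0.896, 0.01]
force: [0.1, -0.6, -1.6]
width: 0.101
grasp_force: 60.3
```

```bash
python3 pk.py w16.png .45 -.35 .11
```

```text
[ 0.4241 -0.3696  0.139 ] phi 33.295459104682315 0.17746157353438677
body 78 c [ 426.3 -353.8] size [3.9 7.5] ang 25.4 z 0.1264
fin 398 c [ 425.4 -355.1] size [ 5.1 16. ] ang 63.0 z 0.158
0.66 [319.4, 209.6] [ 0.4358 -0.3613  0.006 ]
```

Request:
{"fn": "jog_arm", "kwargs": {"steps": [[21.8,-25,-1,0,0,26.9,-1],[21.8,-25,-1,0,0,26.9,-1],[21.8,-25,-1,0,0,26.9,-1],[21.8,-25,-1,0,0,26.9,-1],[21.8,-25,-1,0,0,26.9,-1],[21.8,-25,-1,0,0,26.9,-1],[21.8,-25,-1,0,0,26.9,-1],[21.8,-25,-1,0,0,26.9,-1]]}}

```text
time_s: 38.72
ee_pos: [0.4651, -0.0381, 0.1398]
tool_rot: [-3.137, -0.175, 0.004]
force: [0.9, -0.1, -1.5]
width: 0.104
grasp_force: 60.2
```

```bash
python3 st.py; python3 pk.py w17.png .49 -.04 .118;  python3 pk.py w17.png .49 -.04 .122
```

```text
[ 0.4651 -0.0381  0.1398] stand [-100.2992  -60.6126] phi 6.374086718389671 0.10351126766436362 60.23064136505127
[ 0.4651 -0.0381  0.1398] phi 6.374086718389671 1.2630669200406892
body 20693 c [501.  -33.2] size [93.3 50.3] ang 6.4 z 0.1278
fin 2886 c [469.6 -38.3] size [28.6 29.5] ang 45.0 z 0.1642
0.94 [316.7, 209.1] [ 0.4781 -0.0321  0.006 ]
0.78 [138.2, 84.9] [0.5652 0.1208 0.006 ]
[ 0.4655 -0.0386  0.1404] phi 6.2931192619934 1.2633374742689436
body 140 c [483.2 -35.9] size [1.5 9.8] ang 1.8 z 0.1349
fin 426 c [475.5 -47.7] size [ 5.1 14.4] ang 3.7 z 0.1687
0.96 [134.1, 84.5] [0.5665 0.1244 0.006 ]
0.89 [225.0, 73.3] [0.5758 0.0473 0.006 ]
```

View pics/w17.png

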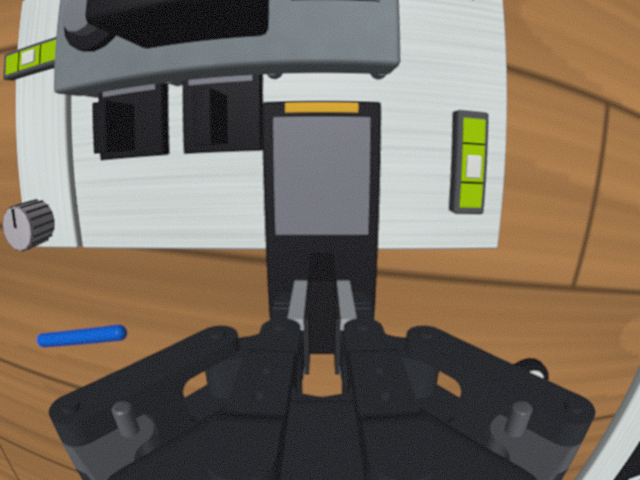

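```bash
python3 - <<'E'
from h import *
s=observe(); a=np.radians(6.4); M=np.array([[np.cos(a),-np.sin(a)],[np.sin(a),np.cos(a)]])
for z in (.06,.09):
  for uv in [(180,82),(275,74),(379,72)]:
    w=at_z('wrist',s,uv,z); print(z, M.T@(w[:2]-[.558,.0333])*1e3)
E
```

```text
0.06 [ 6.4691411  27.35637901]
0.06 [  7.02611076 -32.95896299]
0.06 [  8.40761296 -95.0159469 ]
0.09 [ 1.08860041 15.56569936]
0.09 [  1.5709886  -36.67306705]
0.09 [  2.7674996  -90.42025938]
```

Request:
{"fn": "jog_arm", "kwargs": {"steps": [[0,0.37,4,0,0,0,-1],[0,0.37,6.5,0,0,0,-1],[0,0.37,6.5,0,0,0,-1],[1,0.37,6.5,0,0,0,-1],[2,0.37,6.5,0,0,0,-1],[3.2,0.37,6.5,0,0,0,-1],[3.2,0.37,6.5,0,0,0,-1]]}}

```text
time_s: 39.8
ee_pos: [0.4994, -0.0378, 0.0766]
tool_rot: [3.137, 0.176, 0.001]
force: [0.4, 0.5, -0.7]
width: 0.1
grasp_force: 62.6
```

```bash
python3 st.py
```

```text
[ 0.4994 -0.0378  0.0766] stand [-66.1451 -64.1391] phi 6.408162788042728 0.09969191469874956 62.61893033981323
```

Request:
{"fn": "jog_arm", "kwargs": {"steps": [[1,0,0,0,0,0,-1],[2,0,0,0,0,0,-1],[3,0,0,0,0,0,-1],[3.1,0,0,0,0,0,-1],[3.1,0,0,0,0,0,-1]]}}

```text
time_s: 40.42
ee_pos: [0.5289, -0.0344, 0.076]
tool_rot: [-3.137, -0.175, 0.001]
force: [0.5, 0.3, -1.7]
width: 0.103
grasp_force: 62.6
```

Request:
{"fn": "jog_arm", "kwargs": {"steps": [[0,0,0,0,0,0,-0.4],[0,0,0,0,0,0,-0.4],[-2,0,0,0,0,0,-0.4],[-4,0,0,0,0,0,-0.4],[-4,0,0,0,0,0,-1],[-4,0,0,0,0,0,-1],[-4,0,0,0,0,0,-1]]}}

```text
time_s: 41.3
ee_pos: [0.4901, -0.0389, 0.0766]
tool_rot: [3.137, 0.175, 0.001]
force: [0.3, 0.3, -0.1]
width: -0.002
grasp_force: 0.0
```

Request:
{"fn": "jog_arm", "kwargs": {"steps": [[1,0,0,0,0,0,-1],[1.8,0,0,0,0,0,-1],[2.2,0,0,0,0,0,-1],[2.6,0,0,0,0,0,-1],[2.6,0,0,0,0,0,-1]]}}

```text
time_s: 41.92
ee_pos: [0.5155, -0.0359, 0.0761]
tool_rot: [-3.137, -0.175, -0.001]
force: [-0.1, 0.6, 0.0]
width: 0.004
grasp_force: 0.0
```

```bash
python3 st.py
```

```text
[ 0.5155 -0.0359  0.0761] stand [-49.9925 -64.0395] phi 6.3861060934583564 0.0039585694235063475 0.0
```

Request:
{"fn": "jog_arm", "kwargs": {"steps": [[0.2,0,0,0,0,0,-1],[0.4,0,0,0,0,0,-1],[0.6,0,0,0,0,0,-1],[0.8,0,0,0,0,0,-1],[1,0,0,0,0,0,-1],[1,0,0,0,0,0,-1]]}}

```text
time_s: 42.68
ee_pos: [0.5196, -0.0354, 0.076]
tool_rot: [3.136, 0.177, -0.025]
force: [-23.1, -2.7, 18.4]
width: 0.0
grasp_force: 12.0
```

Request:
{"fn": "jog_arm", "kwargs": {"steps": [[-3,0,0,0,0,0,-1],[-5,0,-5,0,0,0,-1],[-5,0,-10,0,0,0,-1],[-5,-6,-14,0,0,0,-1],[-5,-9,-14,0,0,0,-1],[-5,-9,-14,0,0,0,-1]]}}

```text
time_s: 43.42
ee_pos: [0.4658, 0.0508, 0.2176]
tool_rot: [-3.136, -0.18, -0.005]
force: [-0.0, -0.2, 0.5]
width: 0.001
grasp_force: 0.0
```

```bash
python3 st.py; python3 v.py top wrist; cat > chk.py <<'E'
from h import *
from pk import packpose
s,p,d=shot('wrist','chk.png')
a=np.radians(6.4); M=np.array([[np.cos(a),-np.sin(a)],[np.sin(a),np.cos(a)]]);o=np.array([.558,.0333])
for y in (64,0,-64):
    r=packpose('wrist',s,p,d,o+M@np.array([-.018,y/1e3]),.05,.045)
    for k in r:
        b=cv2.boxPoints(r[k][0])/1e3; q=(b-o)@M*1e3; print(y,k,'stand x',q[:,0].min(),q[:,0].max(),'y',q[:,1].min(),q[:,1].max())
for e in tip_of('wrist','power_top')[:2]:
    u=e['location']; w=at_d('wrist',s,u,d[int(u[1]),int(u[0])]); print(e,w,(w[:2]-o)@M*1e3)
E
python3 chk.py
```

```text
[0.4658 0.0508 0.2176] stand [-89.6698  27.6222] phi 6.586181392536924 0.001148054840966267 0.0
top right rect [21.3  5.9] 19 vial [ 0.5307 -0.1269] offset mm (stand) [-1.6317 -0.3221]
top left rect [ 6.3 20.8] 19 vial [0.5858 0.1906] offset mm (stand) [0.5247 0.2605]
wrist right rect [15.1 63.4] 162 vial [ 0.5303 -0.1249] offset mm (stand) [-2.2071 -1.1761]
wrist left rect [18.2 62.5] 183 vial [0.5857 0.1917] offset mm (stand) [0.5861 1.4927]
body 2734 c [534.3  95.2] size [45.9 50.4] ang 6.7 z 0.0624
fin 2351 c [566.8  98. ] size [21.9 73.6] ang 6.4 z 0.0962
64 body stand x -39.75226298658186 6.412692834980997 y 38.90581015015424 89.50649162438415
64 fin stand x 4.950552067003383 26.92980296500355 y 26.498241394584216 100.16316039446147
body 2817 c [541.5  32.1] size [46.  50.1] ang 6.4 z 0.0624
fin 2021 c [570.5  35.1] size [15.5 74.7] ang 6.5 z 0.0963
0 body stand x -39.49326663256765 6.472362381814305 y -24.38901134449705 25.674354935877844
0 fin stand x 4.822870338983066 20.500049539451616 y -36.94160372577021 37.7941918387238
body 2215 c [547.9 -30. ] size [45.2 50.4] ang 6.6 z 0.0625
fin 2042 c [580.9 -27.7] size [21.7 72.3] ang 6.5 z 0.0962
-64 body stand x -39.77559202644345 5.616447488836965 y -87.09855338545432 -36.5210304398674
-64 fin stand x 4.996596237594133 26.867605684604165 y -99.2932809362343 -26.987193933418464
{'location': [258.8, 38.4], 'score': 0.64} [0.5951 0.1056 0.1171] [44.8946 67.6879]
{'location': [426.4, 99.4], 'score': 0.46} [ 0.5706 -0.0136  0.0964] [  7.2455 -48.029 ]
```

View pics/chk.png

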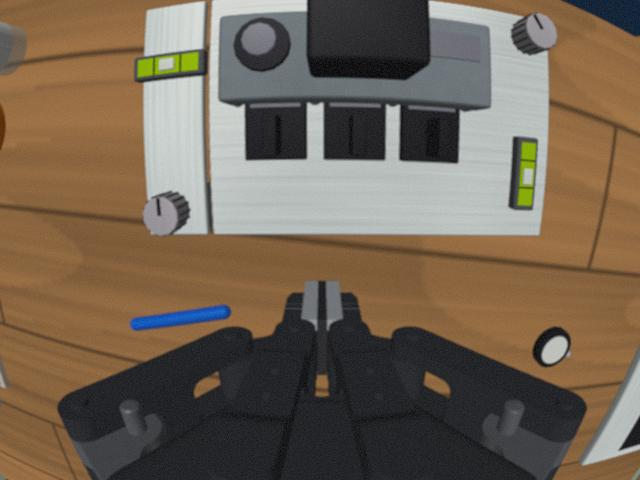

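Request:
{"fn": "jog_arm", "kwargs": {"steps": [[6,-3.9,0,0,0,0,-1],[13.5,-3.9,0,0,0,0,-1],[13.5,-3.9,0,0,0,0,-1],[13.5,-3.9,3,0,0,0,-1],[13.5,-3.9,3,0,0,0,-1]]}}

```text
time_s: 44.25
ee_pos: [0.5934, 0.1016, 0.1821]
tool_rot: [3.137, 0.173, -0.012]
force: [-1.0, 0.2, -0.1]
width: 0.002
grasp_force: 0.0
```

```bash
cat > pb.py <<'E'
from h import *
s,p,d=shot('wrist','pb.png'); print(s['ee_pos'])
m,A,e=pose('wrist',s)
v,u=np.mgrid[0:480,0:640].astype(float); f=240/np.tan(np.radians(m['fov_y'])/2)
x=u-m['cx'];y=v-m['cy'];r=np.hypot(x,y)+1e-9;t=r/f
W=(np.stack([x/r*np.tan(t),-y/r*np.tan(t),-np.ones_like(x)],-1)*d[...,None])@A.T+e
ok=(d>0)&(np.hypot(W[...,0]-.597,W[...,1]-.105)<.026)
z=W[ok][:,2]; print(np.histogram(z,np.arange(.09,.135,.002)))
for lo,hi in [(.1,.108),(.108,.113),(.113,.121)]:
    k=ok&(W[...,2]>lo)&(W[...,2]<hi)
    if k.sum()>5: print(lo,k.sum(),cv2.minEnclosingCircle(np.float32(W[k][:,:2]*1e3)),W[k][:,2].mean(),p[k].mean(0))
for q in tip_of('wrist','power_top')[:2]:
    u=q['location']; print(q['score'],u,at_z('wrist',s,u,.117))
E
python3 pb.py; python3 -c "
import cv2
p=cv2.imread('pics/pb.png');cv2.imwrite('pics/pbc.png',cv2.resize(p[150:390,200:440],(600,600)))"
```

```text
[0.59344737 0.10156833 0.18213605]
(array([   5,   14,  661, 1191,   36,   29,  653, 1126,   18,   29,   25,
         28,  459,  723,    1,    0,    0,    0,    0,    0,    0,    0]), array([0.09 , 0.092, 0.094, 0.096, 0.098, 0.1  , 0.102, 0.104, 0.106,
       0.108, 0.11 , 0.112, 0.114, 0.116, 0.118, 0.12 , 0.122, 0.124,
       0.126, 0.128, 0.13 , 0.132, 0.134]))
0.1 1826 ((595.6868286132812, 106.45106506347656), 20.33605194091797) 0.10418225225236089 [44.88116101 45.07119387 48.54052574]
0.108 74 ((599.9014892578125, 106.47964477539062), 10.994551658630371) 0.11063221210808222 [88.87837838 89.59459459 96.01351351]
0.113 1191 ((595.6410522460938, 106.47586822509766), 11.818375587463379) 0.11614937077317382 [124.58606213 126.03778338 135.30142737]
0.84 [316.8, 248.2] [0.59609568 0.10547823 0.117     ]
```

View pics/pbc.png

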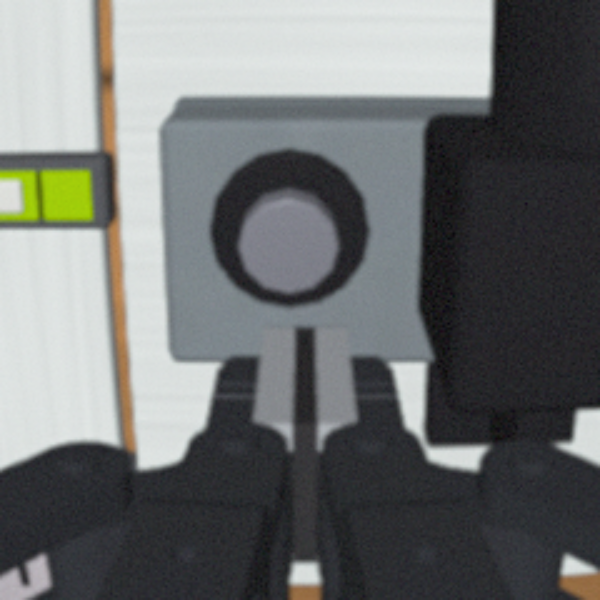

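Request:
{"fn": "jog_arm", "kwargs": {"steps": [[0.28,-0.43,2,0,0,0,-1],[0.28,-0.43,5.5,0,0,0,-1],[0.28,-0.43,6.4,0,0,0,-1],[0.28,-0.43,7,0,0,0,-1],[0.28,-0.43,7.4,0,0,0,-1],[0.28,-0.43,7.6,0,0,0,-1],[0.28,-0.43,7.6,0,0,0,-1]]}}

```text
time_s: 45.22
ee_pos: [0.5981, 0.1075, 0.1114]
tool_rot: [-3.137, -0.175, -0.002]
force: [-1.2, 0.5, 3.5]
width: 0.001
grasp_force: 1.7
```

Request:
{"fn": "jog_arm", "kwargs": {"steps": [[0,0,0.2,0,0,0,-1],[0,0,0.4,0,0,0,-1],[0,0,0.5,0,0,0,-1],[0,0,0.5,0,0,0,-1]]}}

```text
time_s: 45.72
ee_pos: [0.5982, 0.1075, 0.1091]
tool_rot: [3.137, 0.175, 0.002]
force: [-9.0, -1.1, 17.2]
width: -0.001
grasp_force: 9.1
```

Request:
{"fn": "jog_arm", "kwargs": {"steps": [[0,0,-1,0,0,0,-1],[0,0,-5,0,0,0,-1],[0,0,-10,0,0,0,-1],[-6,0,-11,0,0,0,-1],[-12,3,-11,0,0,0,-1],[-14,6,-11,0,0,0,-1],[-14,6,-11,0,0,0,-1]]}}

```text
time_s: 46.6
ee_pos: [0.464, 0.0308, 0.2149]
tool_rot: [3.137, 0.171, 0.002]
force: [0.2, -0.3, -0.3]
width: -0.003
grasp_force: 0.0
```

```bash
python3 v.py top wrist; python3 chk.py | grep -E 'body|power|score'; python3 -c "
from h import *
s,p,d=shot('top')
for t in ['bottle','cup','tape','stopwatch']:
    for e in tip_of('top',t)[:1]: print(t,e['location'])"
```

```text
top right rect [21.1  5.9] 19 vial [ 0.531  -0.1269] offset mm (stand) [-1.9029 -0.3269]
top left rect [ 6.3 20.8] 19 vial [0.5858 0.1906] offset mm (stand) [0.5247 0.2605]
wrist right rect [15.9 64.7] 168 vial [ 0.5305 -0.1247] offset mm (stand) [-2.1784 -1.0984]
wrist left rect [17.9 61.7] 171 vial [0.5859 0.1921] offset mm (stand) [0.5013 1.5522]
body 2585 c [534.   94.8] size [45.7 50.3] ang 6.0 z 0.0624
64 body stand x -39.977973152697324 6.091679047722991 y 38.51089105394987 89.12641882875664
body 2955 c [541.1  31.8] size [45.7 49.9] ang 6.1 z 0.0624
0 body stand x -40.00083495428417 6.022081171690648 y -24.743110987556154 25.471333223846255
body 2414 c [548.  -30.3] size [45.8 50.6] ang 6.5 z 0.0624
-64 body stand x -40.0021807775303 5.869339610087966 y -87.38064191734976 -36.7075905803322
{'location': [234.8, 37.4], 'score': 0.72} [0.595  0.1045 0.117 ] [44.741 66.579]
{'location': [256.4, 100.9], 'score': 0.65} [0.556  0.0921 0.078 ] [ 4.5587 58.643 ]
bottle [203.3, 214.8]
cup [503.6, 199.3]
tape [188.8, 250.0]
stopwatch [455.6, 332.1]
```

The packs are home, both bubbles are between their lines, the button has sprung back, and the bystander items haven't moved. Handing in.

```bash
python3 -c "
from bench import hand_in
print(hand_in())"
```

```text
the job is handed in; nothing more can be done
None
```

I levelled the stage, slid all three battery packs home, then pressed and released the power button; on the last check before handing in, both bubbles were between their lines (right about 2 mm and left at most about 1.5 mm off centre), and no verdict came back.

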